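# Rebuild the figure's stepped plinth

### The arm

A 6-joint arm with a two-finger parallel gripper is mounted at the origin on the work surface. World frame = base frame: x ahead of the robot, y to its left, z up, the work surface at z = 0. Lengths are in m, angles in degrees, forces in N, time in s.
With the tool pointing down it reaches from about 0.4 to 0.825 m from the base axis. Payload 7 kg.
Tool frame: the origin (TCP) lies midway between the tips of the shut fingers; the grasp point (between the pads) lies 19 mm behind it; z points along the fingers, y is the line along which they close (so a half turn about z gives the same grasp; the last joint's range is limited). The gripper opens to 88 mm and grips with 3 to 60 N. Pads are 19 mm wide; open, the fingers measure 130 mm over their backs; the gripper's body (78 mm by 193 mm) begins 47 mm behind the grasp point.
Start: joints at [-53.68, 20.546, 0.682, 0, -70.136, -16.507], TCP at [0.229, -0.635, 0.227] pointing down, gripper open.
Joint ranges: [-176.03, 176.03], [-82.01, 121.73], [-58.28, 71.71], [-173.87, 95.51], [-174.79, -0.11], [-173.66, 173.66]. Speed limits (degrees/s): [136.94, 136.94, 172.46, 180, 180, 180].

### API

Orientations are given as [roll, pitch, yaw] about the fixed x, y, z axes, in that order (R = Rz(yaw) Ry(pitch) Rx(roll)).
In Python, from plant import * gives the robot as it stands.
- The arm moves only by the tool move_arm, never from a script. Its argument "commands" is a list of rows, each a list of 7 numbers: the shift along the world's x, y, z in mm, then the turn, a rotation vector about the world's x, y, z in degrees, then the opening in per cent of the stroke, from 0 (shut) to 100 (fully open). In form: [[x, y, z, rx, ry, rz, fingers], ...]. A call has 1 to 20 rows; each row shifts and turns the commanded pose from where the row before left it; what a row does not reach is not made up. A row lasts 1/10 s, in which the tool goes at most 50 mm and 8.59 degrees, less where a joint would pass 70% of its speed; a pose out of reach is approached as far as the arm can. A call with a gripper value outside its range is refused whole. The fingers move at their own pace and stop on an object; "squeeze" is the grip in N (left out, the last holds). Time passes only in rows, so rows that do not move let the fingers close. It gives the time, the measured TCP pose, the force and the opening at its end, in the units of the state.
- get_state(): the state, without advancing time (a new reading comes with each control period).
- capture(name): name is "scene" or "top"; returns a dict with "frame" (400x640x3 uint8, blue, green, red), "camera_matrix" (3x3 intrinsics, pixels), "world_to_cam" (4x4, takes a point from world to camera coordinates). Camera axes: x right, y up, looking along -z (the intrinsics and any distortion apply to the point x, -y, -z); pixel columns grow to the right and rows downward; lengths in m; the calibration is good to about 2 mm. A picture is of the moment at which its call begins. There is no depth.
- close_job(): hands the job in, once; it reports no verdict.
The state is a dict: "time_s": time; "joints": joint angles; "qd": joint speeds; "joint_torque": joint torques, N m; "tcp_pos": TCP position; "eef_rot": TCP orientation; "contact_force": force on the tool from outside, world axes, zero at the start; "moment": the same for the moment, N m; "gripper_width": finger opening in m.
Only numpy, scipy, OpenCV 4.12 (cv2) and the standard library are available. Lean on these libraries where they do the work, as an engineer would, in place of code of your own. Each camera call takes 0.05 s, during which the arm holds its last target. There are 200 camera calls.

### The job

The wooden plinth on the round stand has come apart at its V-shaped joint: put back the loose half that has the pointed end, on the stand and pushed home until the joint closes. Then build the steps up centred on the mended plinth and lined up with it, first the larger slab, then the smaller slab on that, and last stand the carved figure upright in the middle on top. Leave the half with the square tongue where it lies.

Things in the scene. Friction and masses are not known exactly. Their poses are not given: they have to be found in the camera images.
- stand: Fixed round board, 190 mm across, 16 thick, with the plinth's fixed half. Origin: centre of its underside, z up. Whole plinth: 148 long (x -74 to 74), 66 wide (y), 26 high, underside at z 16. Fixed half: block x 8 to 74 with a full-width V notch open to -x, bottom at x 8, y 0, outer edges reaching x -8, y +-33. The -x side is empty: the loose half goes there.
- stand_seat (a point): Middle of the top of the mended plinth, 42 mm above the table, straight above the stand's origin; it lies over the V joint, and the larger slab is to be centred on it.
- half_v: Loose pale-wood half with pointed end: block 66 by 66 by 26 mm (z) plus a full-width V point 16 mm long at its +x end; about 80 g. Origin: centre of the underside of the 66 by 66 block. It mates with its x axis along the stand's x axis; joint closed, its origin is at x -41, y 0, z 16 mm in the stand's frame.
- half_v_tip (a point): Tip of that half's point, at its underside, 49 mm along +x from the half's origin; with the joint closed it is at x = +8 mm, y = 0 in the stand's frame.
- half_sq: Loose plinth half of another plinth, same block 66 by 66 by 26 mm, but with a square tongue 28 mm wide and 16 mm long at its +x end. Origin: centre of the underside of the block. It does not fit; leave it alone.
- slab_large: Larger loose step, plain pale-wood slab 112 (x) by 54 (y) by 22 (z) mm, about 90 g, lying flat. Origin: centre of the underside.
- slab_small: Smaller loose step, plain pale-wood slab 76 (x) by 42 (y) by 22 (z) mm, about 50 g, lying flat. Origin: centre of the underside.
- figure: Carved robed figure, pale wood, standing, 93 mm tall, about 60 g: base 36 by 36 by 10 mm, round robe 29 to 32 mm across from 10 to 66 mm height (folded arms in front, to -x, reach 20 mm from its axis), head 20 mm across. Origin: centre of the base's underside; z up. It may face any way.
Not all that is in view belongs to the job. Leave any purple or red look-alike of the slab_small alone. Leave any turquoise look-alike of the half_v alone.

How it is judged (in metres and radians):
On the way, in this order (a step that is already met when the one before it is completed fails the run):
1. the pointed half is on the stand with the V joint closed (z of half_v in the frame of stand between 0.012 and 0.02 m and x of half_v_tip in the frame of stand above 0.003 m and y of half_v_tip in the frame of stand between -0.007 and 0.007 m and y of half_v in the frame of stand between -0.007 and 0.007 m and angle between half_v's own z axis and vertical below 0.08 rad), for 0.2 s.
2. the larger slab lies centred on the mended plinth, in line with it (all of step 1 and horizontal distance between slab_large and stand_seat below 0.01 m and z of slab_large in the frame of stand between 0.038 and 0.046 m and angle between slab_large's own z axis and vertical below 0.08 rad and angle between the x axis of slab_large and the x axis of stand, either way round below 0.17 rad), for 0.2 s.
3. the smaller slab lies centred on the larger one, in line (all of step 2 and horizontal distance between slab_small and slab_large below 0.01 m and z of slab_small in the frame of stand between 0.06 and 0.068 m and angle between slab_small's own z axis and vertical below 0.08 rad and angle between the x axis of slab_small and the x axis of stand, either way round below 0.17 rad), for 0.2 s.
At the end, for the whole second after the job is handed in: Pointed half flat on the stand, joint closed within 5 mm, 7 mm sideways; larger slab flat on the plinth, smaller slab on it, figure upright on that, each centred within 10 mm on what is below; slabs in line with the plinth within 0.17 rad; all at rest (all of step 3 and horizontal distance between figure and slab_small below 0.01 m and z of figure in the frame of stand between 0.082 and 0.09 m and angle between figure's own z axis and vertical below 0.08 rad and linear speed of each of half_v, slab_large, slab_small, figure below 0.01 m/s and angular speed of each of half_v, slab_large, slab_small, figure below 0.1 rad/s); the robot touches nothing.
It fails at once if the half with the square tongue is moved more than 30 mm (distance of half_sq from where it was at the start of the episode above 0.03 m).
It also fails if it takes over 128 s, if anything falls off the work surface, if the arm or the gripper's body presses on something with over 40 N, if the wrist force passes 120 N, or if a joint passes its speed limit or range.

## Working session

There is one attempt and no reset: what is moved stays moved. The work goes in short steps, Python scripts to look and compute and a tool call to move; the robot and the scene stay as the last step left them, time stands still between calls to the robot, and variables do not carry over. Pictures are saved under pics/ and viewed, on a budget of 14 in all, crops included, one or two more only if the job needs it, and the job is handed in when it is done.

Besides the shell and the picture viewer there is one more tool, called after "Call:" as name(argument=value, ...) on one line, values as JSON. move_arm: Moves the arm, as the interface text tells. Its arguments: {"type":"object","properties":{"commands":{"type":"array"},"squeeze":{"type":"number"}},"required":["commands"]}

```bash
mkdir -p pics; ls
python3 - <<'E'
from plant import *
import cv2
for n in("scene","top"):
    c=capture(n); cv2.imwrite(f"pics/{n}0.png",c["frame"]); print(n,c["camera_matrix"].round(1).tolist(),c["world_to_cam"].round(4).tolist(),c.keys())
print(get_state())
E
```

```text
pics
scene [[466.7, 0.0, 322.0], [0.0, 466.7, 199.6], [0.0, 0.0, 1.0]] [[-0.4398, 0.8981, -0.0018, 0.2163], [-0.7785, -0.3802, 0.4993, 0.3531], [0.4478, 0.221, 0.8664, -1.4084], [0.0, 0.0, 0.0, 1.0]] dict_keys(['frame', 'camera_matrix', 'world_to_cam'])
top [[383.6, 0.0, 318.2], [0.0, 383.6, 198.6], [0.0, 0.0, 1.0]] [[-0.0135, -0.9999, -0.0088, 0.0029], [0.9965, -0.0142, 0.0828, -0.4868], [-0.0829, -0.0077, 0.9965, -1.0232], [0.0, 0.0, 0.0, 1.0]] dict_keys(['frame', 'camera_matrix', 'world_to_cam'])
{'time_s': 0.1, 'joints': array([-5.36807720e+01,  2.05874062e+01,  6.39242570e-01, -1.71262413e-02,
       -7.01359606e+01, -1.65064109e+01]), 'qd': array([ 0.02043998, -0.1334686 ,  0.06299402, -0.05805521, -0.05418486,
       -0.05123718]), 'joint_torque': array([-3.06886621e-03, -5.84163952e+01,  2.93751329e+01,  7.01552019e+00,
        1.01145194e-02, -5.74487035e-05]), 'tcp_pos': array([ 0.22860869, -0.63464612,  0.22571912]), 'eef_rot': array([ 1.79914768e+02, -8.46659213e-03, -1.60193008e+02]), 'contact_force': array([-0.28838232, -0.44825682, -0.02210811]), 'moment': array([0.00410257, 0.01553387, 0.04534741]), 'gripper_width': 0.08781332404000064}
```

View pics/scene0.png

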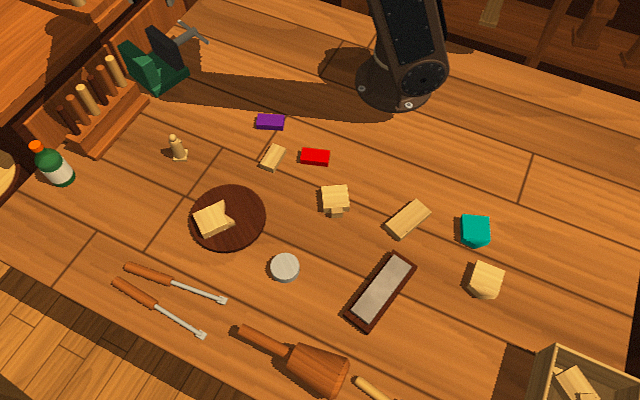

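View pics/top0.png

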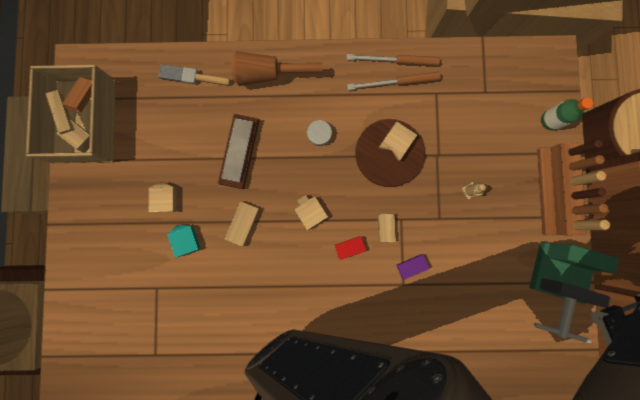

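The top view shows half_v at about (163,198), half_sq at (311,212), slab_large at (242,224), slab_small at (388,228), the figure at (475,190) and the stand at (390,153). Next I'll look at enlarged crops.

Run:
```python
import cv2,numpy as np
t=cv2.imread("pics/top0.png");s=cv2.imread("pics/scene0.png")
def cr(im,cx,cy,r=33):
    return cv2.resize(im[cy-r:cy+r,cx-r:cx+r],(260,260),interpolation=cv2.INTER_CUBIC)
r1=np.hstack([cr(t,163,198),cr(t,242,224),cr(t,388,228)])
r2=np.hstack([cr(t,395,145,40),cr(t,475,190,25),cr(s,487,280)])
cv2.imwrite("pics/m1.png",np.vstack([r1,r2]))
for c in [(163,198),(242,224),(388,228),(398,136),(475,190),(311,212)]:
    print(c,t[c[1],c[0]],cv2.cvtColor(t,cv2.COLOR_BGR2HSV)[c[1],c[0]])
print(cv2.cvtColor(t,cv2.COLOR_BGR2HSV)[198,[120,135,190,210]],cv2.cvtColor(t,cv2.COLOR_BGR2HSV)[165,[370,385,410]])
```

```text
(163, 198) [ 97 155 195] [ 18 128 195]
(242, 224) [ 91 143 180] [ 18 126 180]
(388, 228) [ 97 154 196] [ 17 129 196]
(398, 136) [ 96 153 193] [ 18 128 193]
(475, 190) [ 91 143 181] [ 17 127 181]
(311, 212) [ 97 155 195] [ 18 128 195]
[[ 14 155 130]
 [ 14 156 131]
 [ 14 154 136]
 [ 14 153 137]] [[ 10 168  76]
 [ 10 170  78]
 [ 10 167  75]]
```

View pics/m1.png

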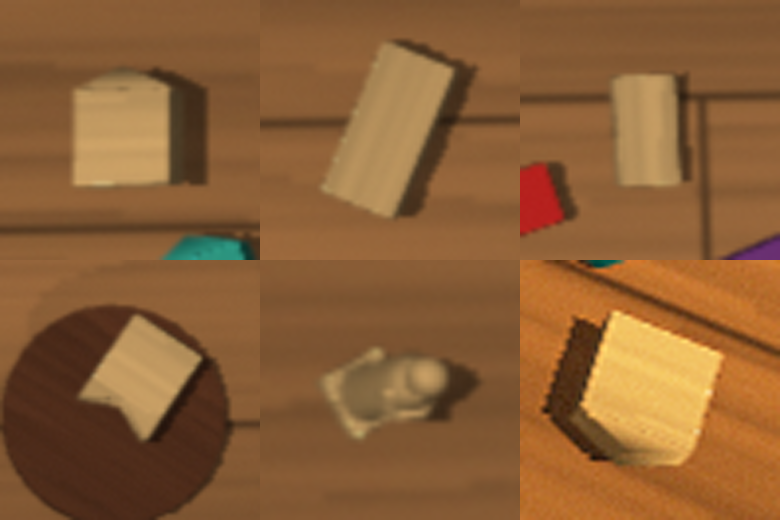

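The pieces are clear: half_v's point faces world +x (image up), the stand's notch opens to the lower left, and the figure stands upright. Now I'll measure them.

```bash
cat > h.py <<'E'
import cv2,numpy as np
from plant import *
def ray(c,uv,z):
    K=c["camera_matrix"];T=c["world_to_cam"];R=T[:3,:3];o=-R.T@T[:3,3]
    d=np.linalg.inv(K)@np.array([uv[0],uv[1],1.]);d=R.T@np.array([d[0],-d[1],-d[2]])
    return (o+d*(z-o[2])/d[2])
def proj(c,p):
    q=c["world_to_cam"]@np.append(p,1);k=c["camera_matrix"]@np.array([q[0],-q[1],-q[2]]);return k[:2]/k[2]
def pale(c,lo=150,s=148):
    h=cv2.cvtColor(c["frame"],cv2.COLOR_BGR2HSV)
    return ((h[...,0]>13)&(h[...,0]<24)&(h[...,1]<s)&(h[...,2]>lo)).astype(np.uint8)
def blobs(m,a=80):
    cs,_=cv2.findContours(m,cv2.RETR_EXTERNAL,cv2.CHAIN_APPROX_NONE)
    return [k for k in cs if cv2.contourArea(k)>a]
def rect(c,k,z):
    P=np.array([ray(c,p,z)[:2] for p in k[:,0,:]])*1000
    r=cv2.minAreaRect(P.astype(np.float32));return P,r
def near(c,u,v,lo=150,s=148):
    return min(blobs(pale(c,lo,s),40),key=lambda k:np.hypot(*(k[:,0,:].mean(0)-[u,v])))
E
python3 - <<'E'
from h import *
for n,pts in (("top",dict(hv=(163,198,.026),hs=(311,212,.026),L=(242,224,.022),S=(388,228,.022),fix=(398,140,.042),fig=(475,190,.01))),
              ("scene",dict(hv=(487,277,.026),L=(408,218,.022),S=(272,157,.022),fix=(213,218,.042),hs=(335,195,.026)))):
    c=capture(n)
    for k,(u,v,z) in pts.items():
        b=near(c,u,v);P,r=rect(c,b,z)
        ap=cv2.approxPolyDP(P.astype(np.float32),6,True)[:,0].round().astype(int).tolist()
        print(n,k,np.round(r[0]),np.round(r[1],1),round(r[2],1),ap)
    if n=="top":
        h=cv2.cvtColor(c["frame"],cv2.COLOR_BGR2HSV)
        m=((h[...,2]<100)&(h[...,2]>50)).astype(np.uint8);m[:,:345]=0;m[:,435:]=0;m[:110]=0;m[195:]=0
        k=max(blobs(m),key=cv2.contourArea);hu=cv2.convexHull(k)
        P=np.array([ray(c,p,.016)[:2] for p in hu[:,0,:]])*1000
        print("stand",cv2.minEnclosingCircle(P.astype(np.float32)),cv2.fitEllipse(P.astype(np.float32)))
E
```

```text
top hv [493. 425.] [73.  65.4] 1.0 [[522, 456], [457, 455], [461, 392], [524, 393], [530, 434]]
top hs [455.  22.] [81.1 67.6] 31.2 [[494, 34], [483, 51], [472, 45], [454, 59], [405, 27], [439, -27], [491, 7], [483, 24]]
top L [422. 207.] [ 54.  111.1] 67.1 [[481, 211], [384, 252], [364, 203], [461, 162]]
top S [ 405. -188.] [76.6 40.2] 1.8 [[443, -173], [373, -168], [367, -203], [437, -205]]
top fix [ 640. -221.] [64.8 81.9] 54.5 [[690, -220], [625, -172], [624, -194], [588, -222], [656, -267]]
top fig [ 647. -227.] [66.8 84.5] 54.5 [[699, -226], [632, -177], [631, -199], [594, -229], [664, -275]]
stand ((602.0281982421875, -201.564453125), 122.32434844970703) ((610.7395629882812, -200.5490264892578), (182.41770935058594, 232.02182006835938), 2.383063554763794)
scene hv [621. 214.] [ 50.8 170.3] 77.5 [[534, 212], [698, 172], [709, 216], [547, 255]]
scene L [619. 214.] [ 51. 171.] 77.5 [[532, 212], [696, 172], [707, 216], [545, 255]]
scene S [670. -10.] [67.6 67.8] 29.3 [[656, -41], [682, -42], [701, -24], [698, 9], [672, 24], [687, 26], [661, 23], [640, 4], [640, -25]]
scene fix [ 816. -149.] [ 15.9 139. ] 7.9 [[825, -218], [814, -79], [804, -80], [818, -214]]
scene hs [671.  -9.] [67.3 67.6] 29.3 [[657, -40], [683, -41], [702, -23], [699, 10], [673, 25], [688, 27], [662, 24], [641, 5], [641, -24]]
```

Call:
move_arm(commands=[[26.5,38.2,0,0,0,6,100],[26.5,38.2,0,0,0,6,100],[26.5,38.2,0,0,0,6,100],[26.5,38.2,0,0,0,6,100],[26.5,38.2,0,0,0,6,100],[26.5,38.2,0,0,0,6,100],[26.5,38.2,0,0,0,6,100],[26.5,38.2,0,0,0,6,100],[26.5,38.2,0,0,0,6,100],[26.5,38.2,0,0,0,6,100],[26.5,38.2,0,0,0,6,100],[26.5,38.2,0,0,0,6,100],[26.5,38.2,0,0,0,6,100],[26.5,38.2,0,0,0,6,100]])

```text
time_s: 1.6
tcp_pos: [0.6005, -0.0984, 0.2266]
eef_rot: [-180.0, -0.0, -75.9]
contact_force: [0.5, -0.7, -0.1]
gripper_width: 0.088
```

Call:
move_arm(commands=[[-9.2,43.7,0,0,0,6.5,100],[-9.2,43.7,0,0,0,6.5,100],[-9.2,43.7,0,0,0,6.5,100],[-9.2,43.7,0,0,0,6.5,100],[-9.2,43.7,0,0,0,6.5,100],[-9.2,43.7,0,0,0,6.5,100],[-9.2,43.7,0,0,0,6.5,100],[-9.2,43.7,0,0,0,6.5,100],[-9.2,43.7,0,0,0,6.5,100],[-9.2,43.7,0,0,0,6.5,100],[-9.2,43.7,0,0,0,6.5,100],[-9.2,43.7,0,0,0,6.5,100],[0,0,0,0,0,0,100],[0,0,0,0,0,0,100]])

```text
time_s: 3.0
tcp_pos: [0.4887, 0.425, 0.2258]
eef_rot: [179.9, 0.0, 1.9]
contact_force: [-1.0, -0.4, -0.3]
gripper_width: 0.0873
```

Run:
```python
from h import *
t=capture("top");s=capture("scene")
def cr(c,cx,cy,r=20):
    return cv2.resize(c["frame"][cy-r:cy+r,cx-r:cx+r],(380,380),interpolation=cv2.INTER_CUBIC)
cv2.imwrite("pics/m2.png",np.hstack([cr(t,475,190),cr(s,178,147)]))
for lo,sm in((140,148),(200,160),(215,160),(225,170)):
  for n,u,v,z in(("fix",213,218,.042),("hv",487,277,.026)):
    b=near(s,u,v,lo,sm);P,r=rect(s,b,z);print(lo,n,np.round(r[0]),np.round(r[1]),round(r[2],1),cv2.approxPolyDP(P.astype(np.float32),5,True)[:,0].round().astype(int).tolist())
for sm in(130,138,145):
    b=near(t,473,190,100,sm);P,r=rect(t,b,.01);print("fig",sm,np.round(r[0]),np.round(r[1]),r[2])
# stand rim: fit circle on dark pixels
h=cv2.cvtColor(t["frame"],cv2.COLOR_BGR2HSV)
print(proj(s,(.613,-.202,.042)),proj(t,(.613,-.202,.042)))
```

```text
140 fix [ 636. -221.] [72. 46.] 69.7 [[644, -263], [631, -248], [664, -210], [657, -195], [643, -192], [647, -187], [629, -200], [638, -212], [641, -199], [651, -195], [647, -218], [631, -222], [627, -214], [616, -223], [616, -212], [608, -234], [619, -242], [627, -228], [642, -227], [623, -245], [632, -245], [629, -250]]
140 hv [483. 423.] [47. 64.] 1.7 [[461, 392], [477, 392], [469, 397], [480, 414], [473, 417], [475, 436], [487, 428], [480, 419], [484, 394], [493, 392], [492, 406], [501, 404], [497, 395], [504, 393], [498, 410], [506, 410], [486, 423], [492, 439], [487, 449], [493, 453], [461, 454], [466, 415], [460, 411]]
200 fix [ 643. -221.] [70. 78.] 54.9 [[592, -227], [622, -249], [630, -246], [653, -268], [690, -221], [641, -187], [643, -178], [635, -180], [633, -170], [621, -209]]
200 hv [498. 423.] [77. 65.] 1.2 [[461, 392], [523, 392], [532, 434], [524, 450], [535, 448], [511, 455], [461, 454]]
215 fix [ 643. -221.] [70. 78.] 54.9 [[592, -227], [622, -249], [630, -246], [653, -268], [690, -221], [641, -187], [633, -170], [621, -209]]
215 hv [498. 423.] [77. 65.] 1.2 [[461, 392], [523, 392], [531, 436], [524, 450], [535, 448], [511, 455], [461, 454]]
225 fix [ 643. -223.] [68. 81.] 53.5 [[591, -224], [622, -249], [630, -246], [631, -254], [655, -271], [691, -223], [646, -184], [641, -187], [630, -171], [625, -203]]
225 hv [498. 423.] [77. 65.] 0.6 [[462, 390], [523, 392], [530, 405], [527, 444], [534, 450], [461, 454]]
fig 130 [ 508. -432.] [40. 61.] 24.138172149658203
fig 138 [ 507. -431.] [42. 66.] 17.552501678466797
fig 145 [ 508. -431.] [43. 66.] 17.552501678466797
[226.04733824 210.42614876] [391.21472734 150.09372407]
```

View pics/m2.png

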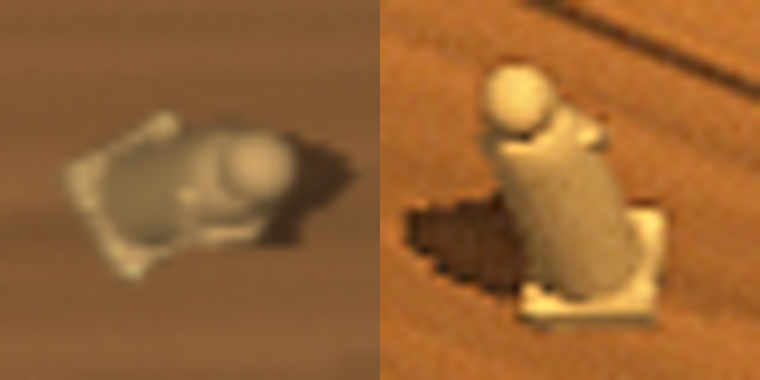

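Both views agree on half_v: centre (492.5, 423.5) mm, yaw about 1°. In the crops the figure faces roughly world (-0.54, 0.84), so I'll grip it across that direction later. Next is grasping half_v.

Call:
move_arm(commands=[[3,-1.5,-45,0,0,-0.5,100],[0,0,-45,0,0,0,100],[0,0,-45,0,0,0,100],[0,0,-45,0,0,0,100],[0,0,-25,0,0,0,100],[0,0,-12,0,0,0,100],[0,0,-5,0,0,0,100],[0,0,0,0,0,0,50],[0,0,0,0,0,0,50],[0,0,0,0,0,0,50],[0,0,0,0,0,0,50],[0,0,0,0,0,0,50],[0,0,0,0,0,0,50],[0,0,0,0,0,0,50]], squeeze=15)

```text
time_s: 4.5
tcp_pos: [0.4929, 0.4234, 0.0061]
eef_rot: [-179.9, -0.1, 1.3]
contact_force: [-1.6, -0.2, 6.8]
gripper_width: 0.066
```

Call:
move_arm(commands=[[0,0,20,0,0,0,50],[0,0,40,0,0,0,50],[0,0,40,0,0,0,50],[5.2,-45.2,0,0,0,-2.83,50],[5.2,-45.2,0,0,0,-2.83,50],[5.2,-45.2,0,0,0,-2.83,50],[5.2,-45.2,0,0,0,-2.83,50],[5.2,-45.2,0,0,0,-2.83,50],[5.2,-45.2,0,0,0,-2.83,50],[5.2,-45.2,0,0,0,-2.83,50],[5.2,-45.2,0,0,0,-2.83,50],[5.2,-45.2,0,0,0,-2.83,50],[5.2,-45.2,0,0,0,-2.83,50],[5.2,-45.2,0,0,0,-2.83,50],[5.2,-45.2,0,0,0,-2.83,50],[5.2,-45.2,0,0,0,-2.83,50],[0,0,0,0,0,0,50],[0,0,0,0,0,0,50]])

```text
time_s: 6.3
tcp_pos: [0.5595, -0.1661, 0.1044]
eef_rot: [-180.0, 0.0, -35.6]
contact_force: [-0.5, -0.3, -1.1]
gripper_width: 0.0657
```

Run:
```python
from h import *
t=capture("top");s=capture("scene")
def cr(c,cx,cy,r=45):
    return cv2.resize(c["frame"][cy-r:cy+r,cx-r:cx+r],(400,400),interpolation=cv2.INTER_CUBIC)
cv2.imwrite("pics/m3.png",np.hstack([cr(t,385,150),cr(s,228,205)]))
st=get_state();print(st["tcp_pos"],st["eef_rot"],st["contact_force"])
```

```text
[ 0.5597673  -0.16438603  0.10459784] [-1.79989657e+02  9.01134038e-03 -3.54534433e+01] [-0.46846605  0.25013337 -1.03026426]
```

View pics/m3.png

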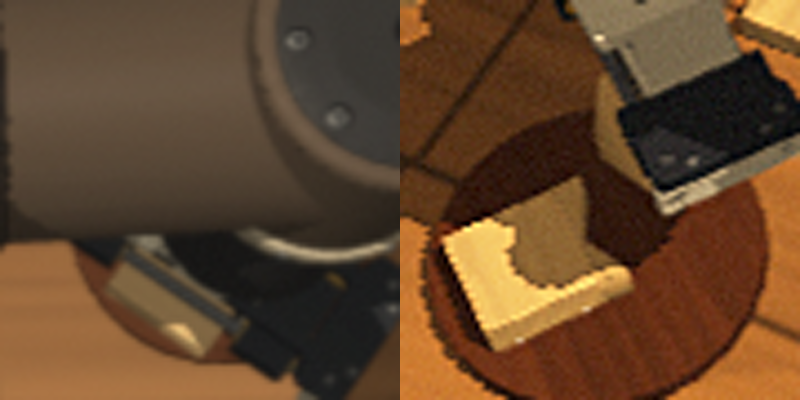

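The half is held level just behind the notch. I'll lower it and then push along the stand's x axis.

Call:
move_arm(commands=[[0,0,-35,0,0,0,50],[0,0,-30,0,0,0,50],[0,0,-10,0,0,0,50],[0,0,-5,0,0,0,50],[0,0,-1,0,0,0,50],[0,0,0,0,0,0,50],[0,0,0,0,0,0,50]])

```text
time_s: 7.1
tcp_pos: [0.5609, -0.1648, 0.0248]
eef_rot: [-179.9, -0.1, -35.5]
contact_force: [0.2, 1.1, -0.5]
gripper_width: 0.066
```

Call:
move_arm(commands=[[3.2,-2.3,0,0,0,0,50],[3.2,-2.3,0,0,0,0,50],[3.2,-2.3,0,0,0,0,50],[3.2,-2.3,0,0,0,0,50],[2.4,-1.7,0,0,0,0,50],[1.6,-1.2,0,0,0,0,50],[0,0,0,0,0,0,50],[0,0,0,0,0,0,50]])

```text
time_s: 7.9
tcp_pos: [0.5766, -0.177, 0.0234]
eef_rot: [180.0, 0.0, -35.5]
contact_force: [-0.5, -0.5, -0.3]
gripper_width: 0.066
```

Call:
move_arm(commands=[[1.6,-1.2,-1,0,0,0,50],[0.8,-0.6,-1,0,0,0,50],[0.8,-0.6,0,0,0,0,50],[0.8,-0.6,0,0,0,0,50],[0,0,0,0,0,0,50],[0,0,0,0,0,0,50]])

```text
time_s: 8.5
tcp_pos: [0.5805, -0.1799, 0.0221]
eef_rot: [180.0, 0.0, -35.5]
contact_force: [-2.3, 2.1, 5.2]
gripper_width: 0.066
```

Call:
move_arm(commands=[[0.8,-0.6,0,0,0,0,50],[0.8,-0.6,0,0,0,0,50],[0.8,-0.6,0,0,0,0,50],[0,0,0,0,0,0,50],[0,0,0,0,0,0,50]])

```text
time_s: 9.0
tcp_pos: [0.5816, -0.1809, 0.0221]
eef_rot: [180.0, 0.1, -35.5]
contact_force: [-7.0, 8.1, 9.6]
gripper_width: 0.0658
```

Call:
move_arm(commands=[[0.8,-0.6,0,0,0,0,50],[0.8,-0.6,0,0,0,0,50],[0,0,0,0,0,0,50],[-1.6,1.2,0,0,0,0,50],[0,0,0,0,0,0,100],[0,0,0,0,0,0,100],[0,0,0,0,0,0,100],[0,0,0,0,0,0,100],[0,0,0,0,0,0,100],[0,0,20,0,0,0,100],[0,0,45,0,0,0,100],[0,0,45,0,0,0,100],[0,0,45,0,0,0,100]])

```text
time_s: 10.3
tcp_pos: [0.5829, -0.1819, 0.1781]
eef_rot: [180.0, 0.0, -35.5]
contact_force: [1.8, -1.1, -0.2]
gripper_width: 0.0879
```

Call:
move_arm(commands=[[-16.1,38.9,0,0,0,1.26,100],[-16.1,38.9,0,0,0,1.26,100],[-16.1,38.9,0,0,0,1.26,100],[-16.1,38.9,0,0,0,1.26,100],[-16.1,38.9,0,0,0,1.26,100],[-16.1,38.9,0,0,0,1.26,100],[-16.1,38.9,0,0,0,1.26,100],[-16.1,38.9,0,0,0,1.26,100],[-16.1,38.9,0,0,0,1.26,100],[-16.1,38.9,0,0,0,1.26,100],[0,0,0,0,0,0,100],[0,0,0,0,0,0,100]])

```text
time_s: 11.5
tcp_pos: [0.4217, 0.208, 0.1766]
eef_rot: [-180.0, 0.0, -22.7]
contact_force: [0.5, -0.0, -0.1]
gripper_width: 0.0876
```

Run:
```python
from h import *
t=capture("top");s=capture("scene")
def cr(c,cx,cy,r=45):
    return cv2.resize(c["frame"][cy-r:cy+r,cx-r:cx+r],(400,400),interpolation=cv2.INTER_CUBIC)
cv2.imwrite("pics/m4.png",np.hstack([cr(t,390,150),cr(s,228,205)]))
for c,u,v,lo in((t,392,150,150),(s,226,210,190)):
    for b in blobs(pale(c,lo,165),150):
        if np.hypot(*(b[:,0].mean(0)-[u,v]))<35:
            P,r=rect(c,b,.042);print(np.round(r[0],1),np.round(r[1],1),round(r[2],1),cv2.approxPolyDP(P.astype(np.float32),5,True)[:,0].round().astype(int).tolist())
b=near(s,408,218,185,165);P,r=rect(s,b,.022);print("L",r)
st=get_state();print(st["tcp_pos"],st["eef_rot"],st["contact_force"])
```

```text
[ 612.9 -201.3] [ 66.1 148.4] 54.7 [[690, -220], [574, -133], [538, -181], [546, -194], [653, -270]]
[ 618.2 -198.1] [ 78.5 148.6] 55.1 [[540, -180], [539, -190], [563, -199], [559, -204], [655, -271], [694, -216], [673, -210], [677, -205], [669, -201], [689, -199], [677, -193], [661, -197], [635, -169], [625, -172], [576, -136]]
L ((423.792724609375, 204.76492309570312), (54.42341232299805, 110.69446563720703), 67.24822998046875)
[0.42222547 0.20662153 0.17649476] [ 1.79983926e+02  3.95179371e-03 -2.29003842e+01] [ 0.15963055 -0.19506964 -0.83588267]
```

View pics/m4.png

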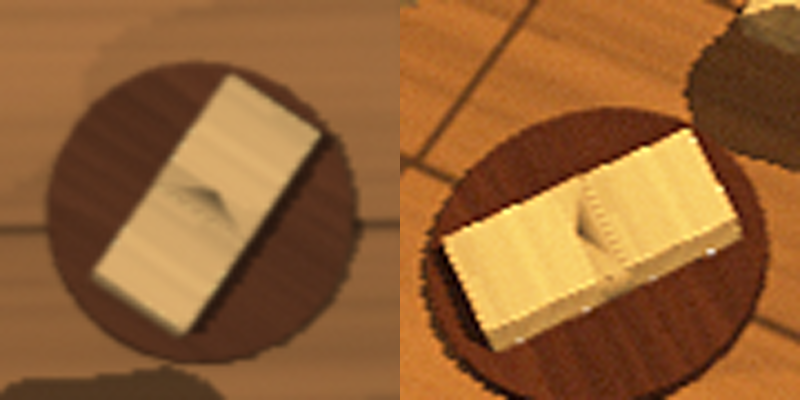

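The plinth measures 148.4 × 66 mm as one piece, so the joint is closed, with its centre at (613, -201.5) and yaw -35.3°. Now I'll grasp the larger slab.

Call:
move_arm(commands=[[0.5,-0.5,-45,0,0,0,100],[0,0,-45,0,0,0,100],[0,0,-45,0,0,0,100],[0,0,-25,0,0,0,100],[0,0,-9,0,0,0,100],[0,0,-3,0,0,0,100],[0,0,0,0,0,0,40],[0,0,0,0,0,0,40],[0,0,0,0,0,0,40],[0,0,0,0,0,0,40],[0,0,0,0,0,0,40],[0,0,0,0,0,0,40],[0,0,0,0,0,0,40],[0,0,0,0,0,0,40]])

```text
time_s: 13.0
tcp_pos: [0.4227, 0.2067, 0.0051]
eef_rot: [-180.0, -0.0, -22.9]
contact_force: [-2.3, -1.3, 7.6]
gripper_width: 0.0537
```

Call:
move_arm(commands=[[0,0,20,0,0,0,40],[0,0,45,0,0,0,40],[0,0,45,0,0,0,40],[19,-40.8,0,0,0,-1.24,40],[19,-40.8,0,0,0,-1.24,40],[19,-40.8,0,0,0,-1.24,40],[19,-40.8,0,0,0,-1.24,40],[19,-40.8,0,0,0,-1.24,40],[19,-40.8,0,0,0,-1.24,40],[19,-40.8,0,0,0,-1.24,40],[19,-40.8,0,0,0,-1.24,40],[19,-40.8,0,0,0,-1.24,40],[19,-40.8,0,0,0,-1.24,40],[0,0,0,0,0,0,40],[0,0,0,0,0,0,40],[0,0,-30,0,0,0,40],[0,0,-25,0,0,0,40],[0,0,-8,0,0,0,40],[0,0,0,0,0,0,40]])

```text
time_s: 14.9
tcp_pos: [0.6117, -0.2004, 0.0506]
eef_rot: [179.9, 0.1, -35.2]
contact_force: [0.5, -0.8, -1.3]
gripper_width: 0.0539
```

Call:
move_arm(commands=[[0.8,-0.7,-2,0,0,0,40],[0,0,-1.5,0,0,0,40],[0,0,0,0,0,0,40],[0,0,0,0,0,0,40]])

```text
time_s: 15.3
tcp_pos: [0.6138, -0.202, 0.0488]
eef_rot: [-180.0, -0.1, -35.3]
contact_force: [-0.1, -0.3, -1.4]
gripper_width: 0.0537
```

Call:
move_arm(commands=[[-0.5,0.4,-1,0,0,0,40],[0,0,-1,0,0,0,40],[0,0,0,0,0,0,40],[0,0,0,0,0,0,40]])

```text
time_s: 15.7
tcp_pos: [0.6131, -0.2017, 0.0472]
eef_rot: [-180.0, -0.0, -35.3]
contact_force: [-2.4, 1.7, 6.8]
gripper_width: 0.054
```

Call:
move_arm(commands=[[0,0,0,0,0,0,100],[0,0,0,0,0,0,100],[0,0,0,0,0,0,100],[0,0,0,0,0,0,100],[0,0,0,0,0,0,100],[0,0,20,0,0,0,100],[0,0,45,0,0,0,100],[0,0,45,0,0,0,100],[-20,40,30,0,0,4,65],[-20,40,0,0,0,4,65],[-20,40,0,0,0,4,65],[-20,40,0,0,0,4,65],[-20,40,0,0,0,4,65],[0,0,0,0,0,0,65]])

```text
time_s: 17.1
tcp_pos: [0.5126, -0.0011, 0.1845]
eef_rot: [-179.9, -0.0, -14.9]
contact_force: [-0.1, -1.5, 0.6]
gripper_width: 0.0572
```

Run:
```python
from h import *
t=capture("top");s=capture("scene")
def cr(c,cx,cy,r=45):
    return cv2.resize(c["frame"][cy-r:cy+r,cx-r:cx+r],(400,400),interpolation=cv2.INTER_CUBIC)
cv2.imwrite("pics/m5.png",np.vstack([np.hstack([cr(t,390,150),cr(s,228,205)])]))
for n,c,u,v,z,l in(("L",t,391,150,.064,150),("L",s,226,208,.064,190),("S",t,388,228,.022,150),("S",s,272,157,.022,190),("S",s,272,157,.022,175)):
    for b in blobs(pale(c,l,165),80):
        if np.hypot(*(b[:,0].mean(0)-[u,v]))<25:
            P,r=rect(c,b,z);print(n,np.round(r[0],1),np.round(r[1],1),round(r[2],1),cv2.approxPolyDP(P.astype(np.float32),5,True)[:,0].round().astype(int).tolist())
st=get_state();print(st["tcp_pos"],st["eef_rot"],st["gripper_width"])
```

```text
L [ 610.9 -195.8] [ 63.2 145.7] 52.3 [[648, -264], [684, -213], [570, -131], [564, -138], [583, -147], [585, -210], [637, -248]]
L [ 645.7 -179.2] [ 63.5 152.2] 32.8 [[586, -127], [583, -140], [599, -142], [680, -199], [684, -214], [658, -251], [662, -259], [701, -206], [655, -177], [665, -168], [658, -172], [643, -159], [633, -163], [610, -146], [613, -139], [626, -142], [617, -137], [603, -145], [602, -137], [594, -139]]
L [ 616.8 -202.4] [ 53.7 106.2] 54.9 [[588, -151], [580, -178], [587, -213], [644, -254], [673, -209]]
[ 0.51428522 -0.00342878  0.18444401] [-1.79968810e+02 -5.08420625e-02 -1.51430158e+01] 0.05759098684076418
```

View pics/m5.png

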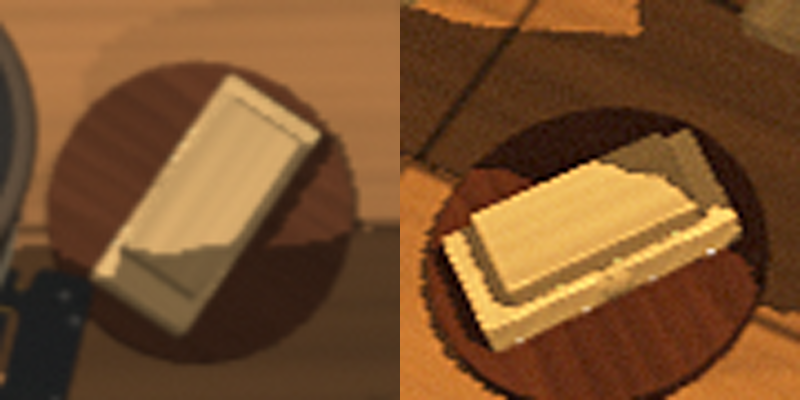

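The larger slab sits flat, centred and in line. slab_small is in the arm's shadow now, so I'll measure it, the red neighbour and the figure from the first frames.

Run:
```python
from h import *
t=capture("top");s=capture("scene")
t["frame"]=cv2.imread("pics/top0.png");s["frame"]=cv2.imread("pics/scene0.png")
for n,c,u,v,l in(("t",t,388,228,150),("t",t,388,228,165),("s",s,272,157,175),("s",s,272,157,195),("s",s,272,157,210)):
    for b in blobs(pale(c,l,165),80):
        if np.hypot(*(b[:,0].mean(0)-[u,v]))<15:
            P,r=rect(c,b,.022);print(n,l,np.round(r[0],1),np.round(r[1],1),round(r[2],1),cv2.approxPolyDP(P.astype(np.float32),4,True)[:,0].round().astype(int).tolist())
h=cv2.cvtColor(t["frame"],cv2.COLOR_BGR2HSV)
m=((h[...,1]>190)&(h[...,2]>120)&((h[...,0]<6)|(h[...,0]>174))).astype(np.uint8)
for b in blobs(m,100):print("red",[ [round(q) for q in p] for p in cv2.boxPoints(rect(t,b,.022)[1])])
A,B,C=[ray(t,p,.01)[:2]*1000 for p in((462.4,188.9),(472.6,182.4),(469,198.6))]
print("fig",A.round(),B.round(),C.round(),(B+C)/2, np.degrees(np.arctan2(*(A-B)[::-1])),np.degrees(np.arctan2(*(C-A)[::-1])))
# scene: base corners crop scale 9.5 offset (158,127): left (522-380,318) right (655-380,318) back-right (660-380,212)
D=[ray(s,(158+a/9.5,127+b/9.5),.01)[:2]*1000 for a,b in((142,300),(272,305),(284,212))]
print([d.round() for d in D],(D[0]+D[2])/2)
# head centre from both views, z~.083
print(ray(t,(455+258/9.5,170+165/9.5),.083)*1000,ray(s,(158+137/9.5,127+98/9.5),.083)*1000)
```

```text
t 150 [ 404.7 -187.6] [76.6 40.2] 1.8 [[440, -168], [373, -168], [367, -203], [372, -209], [442, -203]]
t 165 [ 406.  -186.8] [73.8 37.4] 1.5 [[443, -173], [437, -168], [370, -171], [370, -206], [439, -203]]
s 175 [ 407.5 -187.2] [73.9 42.1] 1.5 [[371, -207], [444, -206], [441, -165], [377, -167]]
s 195 [ 407.3 -187.4] [74.  40.9] 2.2 [[371, -207], [444, -206], [443, -168], [373, -173]]
s 210 [ 407.3 -187.8] [74.3 39.5] 2.8 [[371, -207], [440, -206], [443, -168], [373, -173]]
red [[323, -58], [346, -130], [385, -117], [362, -45]]
fig [ 509. -400.] [ 526. -428.] [ 482. -417.] [ 504.05991422 -422.51389419] 121.40976420701128 -148.03405884099857
[array([ 528., -430.]), array([ 513., -396.]), array([ 484., -411.])] [ 505.97187682 -420.52651798]
[ 504.42225918 -423.20885382   83.        ] [ 506.44734746 -421.91426987   83.        ]
```

Call:
move_arm(commands=[[-21.6,-36.8,0,0,0,3.4,65],[-21.6,-36.8,0,0,0,3.4,65],[-21.6,-36.8,0,0,0,3.4,65],[-21.6,-36.8,0,0,0,3.4,65],[-21.6,-36.8,0,0,0,3.4,65],[0,0,0,0,0,0,65],[0,0,-45,0,0,0,65],[0,0,-45,0,0,0,65],[0,0,-45,0,0,0,65],[0,0,0,0,0,0,65],[0,0,0,0,0,0,65]])

```text
time_s: 18.4
tcp_pos: [0.4064, -0.1892, 0.0491]
eef_rot: [180.0, 0.1, 1.7]
contact_force: [0.3, -0.2, -0.6]
gripper_width: 0.0567
```

Call:
move_arm(commands=[[0,1,-25,0,0,0,65],[0,0,-14,0,0,0,65],[0,0,-5,0,0,0,65],[0,0,0,0,0,0,25],[0,0,0,0,0,0,25],[0,0,0,0,0,0,25],[0,0,0,0,0,0,25],[0,0,0,0,0,0,25],[0,0,0,0,0,0,25]])

```text
time_s: 19.3
tcp_pos: [0.4076, -0.1876, 0.0063]
eef_rot: [180.0, -0.1, 1.8]
contact_force: [-0.4, -0.2, 8.2]
gripper_width: 0.0422
```

Call:
move_arm(commands=[[0,0,20,0,0,0,25],[0,0,45,0,0,0,25],[0,0,45,0,0,0,25],[0,0,10,0,0,0,25],[34.3,-2.4,0,0,0,-6.2,25],[34.3,-2.4,0,0,0,-6.2,25],[34.3,-2.4,0,0,0,-6.2,25],[34.3,-2.4,0,0,0,-6.2,25],[34.3,-2.4,0,0,0,-6.2,25],[34.3,-2.4,0,0,0,-6.2,25],[0,0,0,0,0,0,25],[0,0,0,0,0,0,25],[0,0,-30,0,0,0,25],[0,0,-18,0,0,0,25],[0,0,0,0,0,0,25]])

```text
time_s: 20.8
tcp_pos: [0.6093, -0.2015, 0.0746]
eef_rot: [179.9, 0.3, -35.5]
contact_force: [-0.5, 0.5, -0.7]
gripper_width: 0.042
```

Call:
move_arm(commands=[[2,0,-1,0,0,0,25],[1,0,-1,0,0,0,25],[0,0,-1,0,0,0,25],[0,0,0,0,0,0,25],[0,0,0,0,0,0,25]])

```text
time_s: 21.3
tcp_pos: [0.6153, -0.2019, 0.0744]
eef_rot: [-180.0, -0.0, -35.5]
contact_force: [0.2, -0.0, -0.4]
gripper_width: 0.042
```

Call:
move_arm(commands=[[-1.7,0.1,-1.5,0,0,0,25],[0,0,-1,0,0,0,25],[0,0,-1,0,0,0,25],[0,0,-0.7,0,0,0,25],[0,0,0,0,0,0,25],[0,0,0,0,0,0,25]])

```text
time_s: 21.9
tcp_pos: [0.6133, -0.2018, 0.0704]
eef_rot: [180.0, -0.0, -35.5]
contact_force: [-2.4, 2.2, 5.8]
gripper_width: 0.0419
```

Call:
move_arm(commands=[[0,0,0,0,0,0,100],[0,0,0,0,0,0,100],[0,0,0,0,0,0,100],[0,0,0,0,0,0,100],[0,0,0,0,0,0,100],[0,0,20,0,0,0,100],[0,0,45,0,0,0,100],[0,0,45,0,0,0,100],[0,0,20,0,0,0,100],[-18,-36.7,0,0,0,-3.83,100],[-18,-36.7,0,0,0,-3.83,100],[-18,-36.7,0,0,0,-3.83,100],[-18,-36.7,0,0,0,-3.83,100],[-18,-36.7,0,0,0,-3.83,100],[-18,-36.7,0,0,0,-3.83,100],[0,0,0,0,0,0,100]])

```text
time_s: 23.5
tcp_pos: [0.503, -0.4256, 0.1994]
eef_rot: [179.9, 0.0, -58.8]
contact_force: [-0.8, -0.6, 0.9]
gripper_width: 0.0876
```

Run:
```python
from h import *
t=capture("top");s=capture("scene")
def cr(c,cx,cy,r=45):
    return cv2.resize(c["frame"][cy-r:cy+r,cx-r:cx+r],(400,400),interpolation=cv2.INTER_CUBIC)
cv2.imwrite("pics/m6.png",np.hstack([cr(t,390,150),cr(s,200,180,60)]))
st=get_state();print(st["tcp_pos"],st["eef_rot"],st["gripper_width"])
```

```text
[ 0.50470858 -0.42289891  0.19939059] [ 1.79991196e+02  2.34523543e-02 -5.85667032e+01] 0.08725830546223948
```

View pics/m6.png

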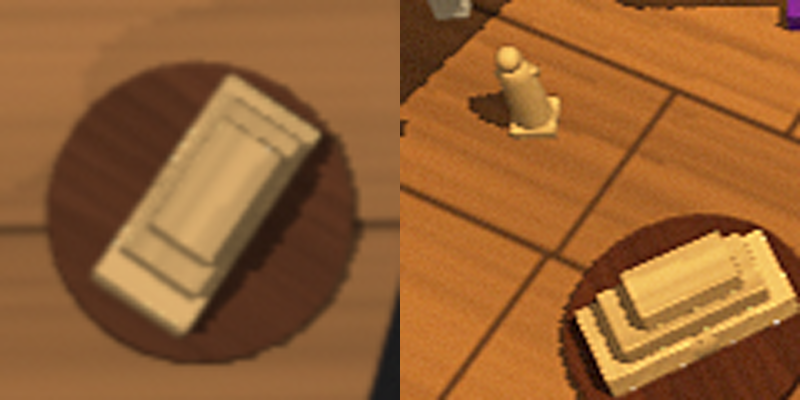

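The steps look centred and aligned. Now I'll grasp the figure high on the robe.

Call:
move_arm(commands=[[0,1,-45,0,0,0,100],[0,0,-45,0,0,0,100],[0,0,-45,0,0,0,100],[0,0,-20,0,0,0,100],[0,0,-6,0,0,0,100],[0,0,0,0,0,0,100],[0,0,0,0,0,0,10],[0,0,0,0,0,0,10],[0,0,0,0,0,0,10],[0,0,0,0,0,0,10],[0,0,0,0,0,0,10],[0,0,0,0,0,0,10],[0,0,0,0,0,0,10],[0,0,0,0,0,0,10]], squeeze=8)

```text
time_s: 25.0
tcp_pos: [0.5054, -0.421, 0.0387]
eef_rot: [180.0, 0.0, -58.5]
contact_force: [0.3, 0.3, -0.5]
gripper_width: 0.0298
```

Run:
```python
from h import *
t=capture("top")
for q,z in(((228,118),(282,153),(210,265),(152,228)),.086),(((228,95),(303,145),(197,298),(123,242)),.064):
    P=np.array([ray(t,(345+a/4.444,105+b/4.444),z)[:2]*1000 for a,b in q]);print(P.round().tolist(),P.mean(0))
```

```text
[[652.0, -208.0], [631.0, -239.0], [566.0, -195.0], [588.0, -163.0]] [ 609.29902003 -201.27301243]
[[672.0, -213.0], [641.0, -257.0], [550.0, -191.0], [584.0, -149.0]] [ 611.74888184 -202.41722421]
```

Call:
move_arm(commands=[[0,0,20,0,0,0,10],[0,0,40,0,0,0,10],[0,0,40,0,0,0,10],[0,0,30,0,0,0,10],[17.9,36.5,0,0,0,3.85,10],[17.9,36.5,0,0,0,3.85,10],[17.9,36.5,0,0,0,3.85,10],[17.9,36.5,0,0,0,3.85,10],[17.9,36.5,0,0,0,3.85,10],[17.9,36.5,0,0,0,3.85,10],[0,0,0,0,0,0,10],[0,0,0,0,0,0,10],[0,0,0,0,0,0,10],[0,0,-15,0,0,0,10],[0,0,-15,0,0,0,10],[0,0,-7,0,0,0,10],[0,0,0,0,0,0,10],[0,0,0,0,0,0,10]])

```text
time_s: 26.85
tcp_pos: [0.6129, -0.2027, 0.1322]
eef_rot: [180.0, -0.0, -35.4]
contact_force: [-0.5, -0.1, -0.2]
gripper_width: 0.0297
```

Run:
```python
from h import *
s=capture("scene");cx,cy,r=228,195,45
cv2.imwrite("pics/m7.png",cv2.resize(s["frame"][cy-r:cy+r,cx-r:cx+r],(500,500),interpolation=cv2.INTER_CUBIC))
```

View pics/m7.png

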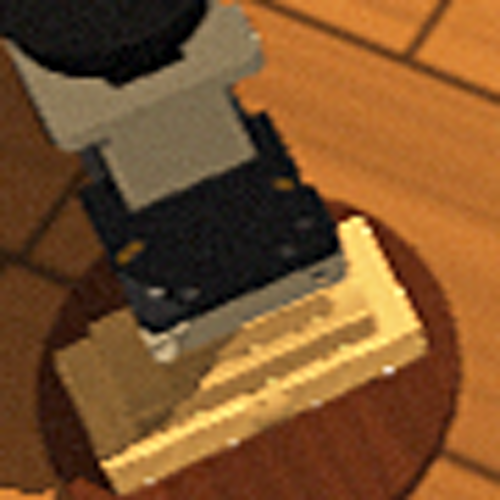

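The gripper hides the figure in this view. I'll lower it gently until the force shows contact.

Call:
move_arm(commands=[[0,0.5,-2,0,0,0,10],[0,0,-2,0,0,0,10],[0,0,-1.5,0,0,0,10],[0,0,-1,0,0,0,10],[0,0,0,0,0,0,10],[0,0,0,0,0,0,10]])

```text
time_s: 27.5
tcp_pos: [0.6129, -0.2015, 0.1252]
eef_rot: [180.0, 0.0, -35.4]
contact_force: [-0.4, 0.3, 0.1]
gripper_width: 0.0297
```

Call:
move_arm(commands=[[0,0,-0.6,0,0,0,10],[0,0,-0.4,0,0,0,10],[0,0,0,0,0,0,10],[0,0,0,0,0,0,10]])

```text
time_s: 27.9
tcp_pos: [0.6131, -0.2016, 0.1245]
eef_rot: [-180.0, -0.0, -35.4]
contact_force: [0.0, -1.1, 2.3]
gripper_width: 0.0297
```

Call:
move_arm(commands=[[0,0,0,0,0,0,45],[0,0,0,0,0,0,60],[0,0,0,0,0,0,80],[0,0,0,0,0,0,80],[0,0,0,0,0,0,80],[0,0,10,0,0,0,80],[0,0,20,0,0,0,80],[0,0,30,0,0,0,80],[0,0,30,0,0,0,80],[0,0,30,0,0,0,80],[0,40,0,0,0,0,80],[0,45,0,0,0,0,80],[0,45,0,0,0,0,80],[0,45,0,0,0,0,80],[0,45,0,0,0,0,80],[0,45,0,0,0,0,80],[0,45,0,0,0,0,80],[0,0,0,0,0,0,80]])

```text
time_s: 29.7
tcp_pos: [0.6129, 0.1132, 0.2449]
eef_rot: [-179.9, -0.0, -35.1]
contact_force: [-0.5, -0.7, -0.6]
gripper_width: 0.07
```

Run:
```python
from h import *
t=capture("top");s=capture("scene")
def cr(c,cx,cy,r=36):
    return cv2.resize(c["frame"][cy-r:cy+r,cx-r:cx+r],(400,400),interpolation=cv2.INTER_CUBIC)
cv2.imwrite("pics/m8.png",np.hstack([cr(t,393,150),cr(s,226,195)]))
print(proj(t,(.613,-.202,.096)),proj(s,(.613,-.202,.096)),proj(t,(.613,-.202,.169)),proj(s,(.613,-.202,.169)))
```

```text
[395.05154617 145.66451814] [221.90841503 199.39812719] [400.96444922 138.83869018] [215.71669416 182.90049537]
```

View pics/m8.png

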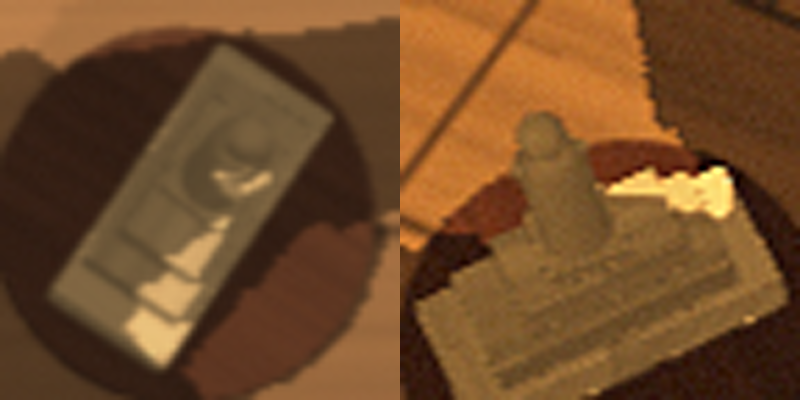

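The head is at the pixel predicted in both views: top crop (248,140) against (245,138) expected, scene crop (140,135) against (143,133). The figure is upright and centred, so I'll hand in.

Run:
```python
from h import *
print(close_job())
```

```text
the job is handed in; nothing more can be done
None
```

I mended the plinth, built the steps on it in order and stood the figure on top. I handed the job in at about 30 s of the 128 s allowed; the hand-in gives no verdict.

- **Joint:** after pushing the pointed half home, the plinth measured 148.4 × 66.1 mm in the top view against a nominal 148 × 66, so the V joint is closed. I stopped pushing after about 11 N had built up.
- **Slabs:** both were lowered until the force showed contact. In the last clear top view their centres were about 3 mm apart. They were about 1–4 mm from the plinth's centre and in line with it.
- **Figure:** in the last pictures the head was within about 4 px, in crops enlarged 5.6 times, of where an upright, centred figure should show. That is 1–2 mm.
- **Weaker checks:** these last pictures were partly in the arm's shadow, so I judged the figure's base by eye. Some colour-mask measurements of the large slab were spoiled by shadow and its edges, so I didn't use them.
- **Square-tongue half:** I never touched it and did not re-measure it.

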